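# Load a new twine spool on the kitchen twine holder and snap its cap on

## Task

The twine holder is empty. Slide the full twine spool down over its upright spindle until it stands on the base and let it go, then put the wooden cap on the stud at the top of the spindle and press it straight down, through the click, until it is fully home. Keep pressing after the click: the job finishes with the hand still holding the cap firmly pressed down; do not disturb the other things on the counter.

Things in the scene. Friction and masses are not known exactly. Their poses are not given: they have to be found in the camera images.
- stand: Twine holder, fixed to the counter: round black iron base 110 mm across, 14 mm high, with a bright steel spindle upright at its centre. Origin: centre of the underside, on the counter; z up the spindle's axis. The spindle is 21 mm thick up to 82 mm above the counter, then narrows over 4 mm to a stud 14 mm thick that ends in a tapered nose, 8 mm wide at the tip.
- stud_tip (a point): Tip of the stud, the top of the holder's spindle, on its axis, 111 mm above the counter.
- catches (a point): Point on the spindle's axis at the level of three small brass spring catches, which stand out of the stud all round to a radius of 10.5 mm; 96 mm above the counter.
- cutter (a point): Top of the thread cutter, a small lug with a blade 24 mm wide on the rim of the holder's base, 46 mm from the spindle's axis; 34 mm above the counter.
- spool_mid (a point): Centre (half-way up, on the axis) of the full spool: cream twine wound on a brown card core, upright on the counter; 55 mm across, 70 mm high, about 0.18 kg, z along its axis. A hole of 24 mm diameter runs right through it. On the holder it stands on the base, its centre 49 mm and its top 84 mm above the counter.
- cap_mid (a point): Centre (half-way up, on the axis) of the wooden snap cap, 40 mm high, upright on the counter, z up its axis. Brim at the foot 44 mm across, 4.5 mm thick; above it a round grip body 30 mm across up to the flat top; 0.05 kg. Socket in its underside 16 mm wide, 24 mm deep, with a wider groove inside above the brim. Home, its roof sits on the stud tip and the brim hangs 3 mm clear of the spool.
- cap_home (a point): Point on the spindle's axis where the cap's centre is when the cap is home, 107 mm above the counter. The cap meets the catches about 11.5 mm above home; the resistance rises to about 15 N over 3 mm, then falls away to almost nothing as they yield; about 5 mm above home they spring out into its groove and pull the cap down with up to 11 N; at home it stops hard.
- empty_core: Bystander: the old spool's bare brown card tube, upright, 30 mm across and 70 mm high; origin at the centre of its underside.
- tin: Bystander: round dark green tin with lid, 66 mm across and 45 mm high; origin at the centre of its underside.
- bowl: Bystander: small pale pinch bowl, 71 mm across and 30 mm high; origin at the centre of its underside.
- jar: Bystander: small glass jar with pebbles and a clipped lid, about 72 mm wide and 85 mm high; origin at the centre of its underside.
Things that resemble listed ones, but are neither listed nor needed, are in the scene too. Leave any purple look-alike of the part that bears cap_mid alone.

How it is judged:
By the outcome, as a careful person would: the job done as asked, in the order asked, and still so for the second after the job is handed in, while the arm keeps its last pose, push and grip.
It also fails if it takes over 72 s, if anything falls off the work surface, if the arm or the gripper's body presses on something with over 40 N, if the wrist force passes 120 N, or if a joint passes its speed limit or range.

## Robot

A 6-joint arm with a two-finger parallel gripper is mounted at the origin on a cart in front of the work surface, level with it; the furniture and walls round the work are solid. World frame = base frame: x ahead of the robot, y to its left, z up, the work surface at z = 0. Lengths are in mm, angles in rad, forces in N, time in s.
With the tool pointing down it reaches from about 300 to 775 mm from the base axis. Payload 14.6 kg.
Tool frame: the origin (TCP) lies on the centre line of the jaws, within the pads' length; the fingertips stand bot.tip_reach ahead of it and the grasp point (between the pads) lies 5 mm behind it (bot.tip_reach is the distance from the TCP to the fingertips, in mm); z points along the fingers, y is the line along which they close (so a half turn about z gives the same grasp; the last joint's range is limited). The gripper opens to 85 mm and grips with 20 to 120 N. Pads are 22 mm wide; open, the fingers measure 114 mm over their backs; the gripper's body (76 mm by 85 mm) begins 54 mm behind the grasp point. The pads swing forward as they close: fully open they stand 13 mm farther back than shut.
Start: joints at [-1.25, 0.3, 1.521, -0, 1.321, -0.067], TCP at [207.976, -509.152, 245.281] pointing down, gripper open.
Joint ranges: [-3.03, 3.03], [-0.79, 2.21], [0.23, 2.52], [-1.04, 4.18], [0, 3.07], [-2.55, 2.55]. Speed limits (rad/s): [2.22, 2.22, 2.57, 3.14, 3.14, 3.14].

## Interface

Orientations are given as a unit quaternion [w, x, y, z].
In Python, from station import bot gives the robot as it stands.
- The arm moves only by the tool play_rows, never from a script. Its argument "moves" is a list of rows, each a list of 7 numbers: the opening, from 0 (shut) to 1 (fully open), then the shift along the tool's x, y, z in mm, then the turn, a rotation vector about the tool's x, y, z in degrees. A call has 1 to 20 rows; each row is the pose to reach, as a shift and turn from the pose commanded when the call began, along the tool's axes at that moment; what a row does not reach only later rows make up. A row lasts 1/8 s, in which the tool goes at most 62.5 mm and 10.7 degrees, less where a joint would pass 70% of its speed; a pose out of reach is approached as far as the arm can. A call with a gripper value outside its range is refused whole. The fingers move at their own pace and stop on an object; "squeeze" is the grip in N (left out, the last holds). Time passes only in rows, so rows that repeat a pose let the fingers close. It gives the time, the measured TCP pose, the force, the opening and the grip force at its end, in the units of the state.
- bot.get_state(): the state, without advancing time (a new reading comes with each control period).
- bot.get_image(name): name is "scene" or "top" or "wrist"; returns the picture (384x512x3 uint8, red, green, blue); there is no depth.
- bot.calibration(name): a dict with "K" (3x3 intrinsics, pixels), "R" (3x3) and "t" (3): a world point X has camera coordinates R X + t. Camera axes: x right, y down, z forward; pixel columns grow to the right and rows downward; lengths in mm; the calibration is good to about 2 mm. The wrist camera is an equidistant fisheye: a pixel r from the principal point sees the ray r / f radians off the axis. A picture is of the moment at which its call begins: read the wrist's pose just before it. calibration takes no time and is no camera call; for the wrist camera it gives the pose at the moment of the call.
- bot.close_job(): hands the job in; it is judged then, once.
The state is a dict: "time": time; "joint_pos": joint angles; "joint_velocities": joint speeds; "tau": joint torques, N m; "tool_pos": TCP position; "eef_rot": TCP orientation; "wrist_force": force on the tool from outside, world axes, zero at the start; "moment": the same for the moment, N m; "finger_gap": opening from 0.0 (shut) to 1.0 (fully open); "grip_force": force on a finger pad.
Only numpy, scipy, OpenCV 4.12 (cv2) and the standard library are available. Lean on these libraries where they do the work, as an engineer would, in place of code of your own. Each camera call takes 0.05 s, during which the arm holds its last target. There are 200 camera calls.

## Working session

There is one attempt and no reset: what is moved stays moved. The work goes in short steps, Python scripts to look and compute and a tool call to move; the robot and the scene stay as the last step left them, time stands still between calls to the robot, and variables do not carry over. Pictures are saved under pics/ and viewed, at most 10 in all, crops included, and the job is handed in when it is done.

Besides the shell and the picture viewer there is one more tool, called after "Emit:" as a command line: name --pt "numbers of a row" for each row, then --argument value for the rest. play_rows: Moves the arm, as the interface text tells. Its arguments: {"type":"object","properties":{"moves":{"type":"array"},"squeeze":{"type":"number"}},"required":["moves"]}

```bash
mkdir -p pics; python3 - <<'E'
from station import bot
import cv2,numpy as np
for n in("scene","top"):
    cv2.imwrite(f"pics/{n}0.png",bot.get_image(n)[:,:,::-1])
    c=bot.calibration(n);print(n,np.round(c["K"],1).tolist(),np.round(c["R"],3).tolist(),np.round(c["t"],1).tolist())
s=bot.get_state();print(s,bot.tip_reach)
E
```

```text
scene [[482.0, 0.0, 258.5], [0.0, 482.0, 190.9], [0.0, 0.0, 1.0]] [[0.658, -0.753, 0.001], [-0.334, -0.293, -0.896], [0.675, 0.589, -0.444]] [-479.3, 192.2, 895.7]
top [[350.5, 0.0, 250.5], [0.0, 350.5, 193.7], [0.0, 0.0, 1.0]] [[-0.011, -1.0, -0.006], [-0.997, 0.011, -0.082], [0.082, 0.005, -0.997]] [-195.9, 536.8, 927.8]
{'time': 0.1, 'joint_pos': array([-1.24962566e+00,  3.00424070e-01,  1.52152992e+00,  2.08186609e-05,
        1.32067519e+00, -6.65966064e-02]), 'joint_velocities': array([ 5.30799897e-04, -3.48818444e-03, -1.13357642e-03,  1.81971430e-04,
       -1.83792651e-03, -3.73520608e-05]), 'tau': array([ 7.95918022e-04, -5.44381213e+01, -3.62371230e+01, -2.67425020e-05,
        3.06963608e-03, -2.36436824e-05]), 'tool_pos': array([ 207.90968965, -508.98098603,  244.76874052]), 'eef_rot': array([-5.15352529e-04,  9.81263738e-01,  1.92668649e-01, -5.57879478e-05]), 'wrist_force': array([ 0.56916677, -0.58208015, -0.43097253]), 'moment': array([ 0.0203061 ,  0.0338429 , -0.04833818]), 'grip_force': 0.0, 'finger_gap': 0.9960001312372752} 14.0
```

View pics/scene0.png

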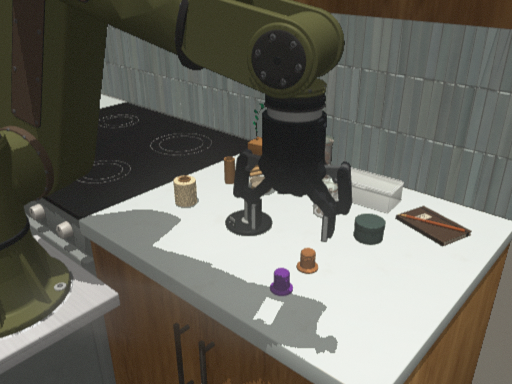

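View pics/top0.png

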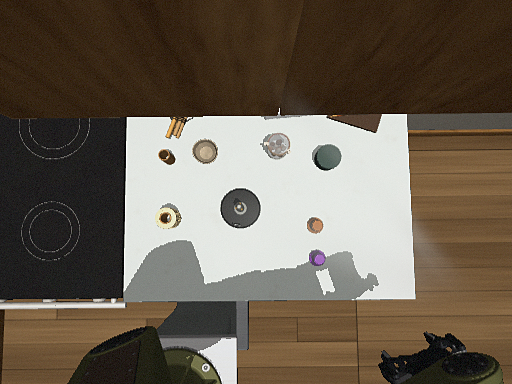

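The scene view shows the spool at (185,191), the stand at (249,215), the orange cap at (308,261) and the purple look-alike at (282,281). In the top view the spool is at (167,217), the spindle at (240,208) and the cap at (315,225). Next I get rough positions from the top view.

```bash
cat > h.py <<'E'
from station import bot
import cv2,numpy as np
from scipy.spatial.transform import Rotation as Ro
def ray(c,p,fish=False):
    K=c["K"];v=np.array([(p[0]-K[0,2])/K[0,0],(p[1]-K[1,2])/K[1,1]])
    if fish:
        r=np.linalg.norm(v);d=np.r_[v/max(r,1e-9)*np.sin(r),np.cos(r)]
    else: d=np.r_[v,1]
    return -c["R"].T@c["t"],c["R"].T@d
def onz(c,p,z,fish=False):
    o,d=ray(c,p,fish);return o+d*(z-o[2])/d[2]
def proj(c,X):
    q=c["R"]@X+c["t"];K=c["K"];r=np.linalg.norm(q[:2]);th=np.arctan2(r,q[2])
    return q[:2]/r*th*K[0,0]+K[:2,2]
def pose():
    s=bot.get_state();w=s["eef_rot"];return s["tool_pos"],Ro.from_quat(np.r_[w[1:],w[0]]),s
def blobs(m,amin=20):
    n,l,st,ce=cv2.connectedComponentsWithStats(m.astype(np.uint8));
    return [(np.round(ce[i],1),st[i].tolist()) for i in range(1,n) if st[i,4]>=amin]
E
python3 - <<'E'
from h import *
im=cv2.imread("pics/top0.png");c=bot.calibration("top")
h=cv2.cvtColor(im,cv2.COLOR_BGR2HSV);roi=np.zeros(im.shape[:2],bool);roi[118:298,130:408]=1
for n,m,z in(("orange/wood",(h[...,0]<22)&(h[...,1]>110),35),("cream",(h[...,0]>10)&(h[...,0]<32)&(h[...,1]>40)&(h[...,2]>120),70),("dark",(h[...,2]<85)&(h[...,1]<120),14),("purple",(h[...,0]>125)&(h[...,0]<165)&(h[...,1]>80),35)):
    for ce,st in blobs(m&roi): print(n,ce,st,np.round(onz(c,ce,z)))
for p,z in(((240,208),111),((236.5,226),34),((205,152),30),((277,147),85),((167,157),70),((327,157),45)):print(p,np.round(onz(c,p,z)))
cv2.imwrite("pics/topz.png",cv2.resize(im[190:270,130:340],None,fx=3.8,fy=3.8,interpolation=cv2.INTER_CUBIC))
E
```

```text
orange/wood [175.7 127.2] [166, 118, 21, 20, 247] [717.  -1.  35.]
orange/wood [376.9 123.9] [374, 118, 6, 13, 25] [ 719. -546.   35.]
orange/wood [361.7 127. ] [353, 124, 17, 7, 26] [ 711. -505.   35.]
orange/wood [166.1 156.5] [158, 150, 17, 14, 155] [637.  25.  35.]
orange/wood [164.2 217.6] [159, 212, 12, 12, 87] [472.  28.  35.]
orange/wood [317.5 224.7] [313, 219, 10, 13, 79] [ 449. -378.   35.]
cream [170.3 128. ] [166, 119, 10, 19, 78] [705.   6.  70.]
cream [178.  128.7] [173, 121, 11, 18, 99] [703. -14.  70.]
cream [205.3 151.8] [195, 142, 23, 21, 344] [641. -86.  70.]
cream [275.9 152.1] [267, 146, 20, 10, 36] [ 638. -269.   70.]
cream [163.7 154.1] [158, 149, 12, 12, 41] [636.  22.  70.]
cream [164.9 217.2] [155, 207, 26, 22, 224] [473.  18.  70.]
cream [315.5 225.9] [307, 217, 16, 17, 153] [ 446. -367.   70.]
dark [372.1 121.4] [364, 118, 15, 9, 29] [ 733. -541.   14.]
dark [318.9 162.7] [314, 151, 18, 19, 73] [ 619. -391.   14.]
dark [236.8 205.4] [221, 189, 39, 39, 794] [ 504. -164.   14.]
purple [317.7 259.1] [309, 251, 16, 15, 134] [ 359. -376.   35.]
(240, 208) [ 492. -176.  111.]
(236.5, 226) [ 448. -164.   34.]
(205, 152) [649. -80.  30.]
(277, 147) [ 648. -271.   85.]
(167, 157) [629.  14.  70.]
(327, 157) [ 628. -406.   45.]
```

View pics/topz.png

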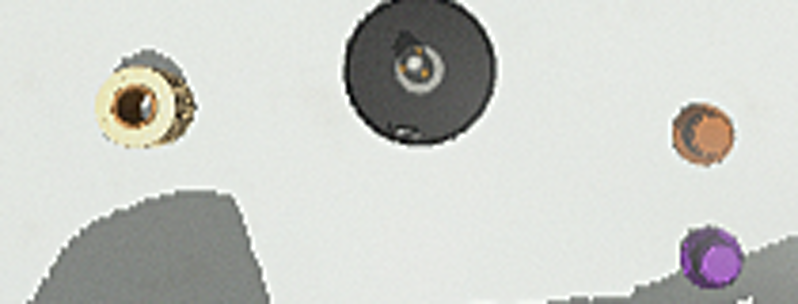

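The zoom shows the spool top annulus at about (165.8,217.9), the stud tip at (239,206.6), the cutter on the near rim (-x side) and the cap top at (317,226). I'll move over the spool with yaw 0 and look from the wrist.

Emit:
play_rows --pt "1 442 -387 25 0 0 22.2" --pt "1 442 -387 25 0 0 22.2" --pt "1 442 -387 25 0 0 22.2" --pt "1 442 -387 25 0 0 22.2" --pt "1 442 -387 25 0 0 22.2" --pt "1 442 -387 25 0 0 22.2" --pt "1 442 -387 25 0 0 22.2" --pt "1 442 -387 25 0 0 22.2" --pt "1 442 -387 25 0 0 22.2" --pt "1 442 -387 25 0 0 22.2" --pt "1 442 -387 25 0 0 22.2" --pt "1 442 -387 25 0 0 22.2" --pt "1 442 -387 25 0 0 22.2" --squeeze 40

```text
time: 1.72
tool_pos: [470.6, 15.4, 220.4]
eef_rot: [0.0, 1.0, -0.0, 0.0]
wrist_force: [-0.9, 0.2, -0.3]
finger_gap: 1.001
grip_force: 0.0
```

```bash
python3 - <<'E'
from h import *
p,R,s=pose();c=bot.calibration("wrist");im=bot.get_image("wrist");cv2.imwrite("pics/w1.png",im[:,:,::-1])
print(p,R.as_matrix().round(4).tolist(),s["joint_pos"].round(2));print(c["K"]);
print("cam in tool",R.inv().apply(-c["R"].T@c["t"]-p),(c["R"]@R.as_matrix()).round(3))
E
```

```text
[470.57072317  15.43033969 220.37355089] [[1.0, -0.0009, 0.0001], [-0.0009, -1.0, -0.0001], [0.0001, 0.0001, -1.0]] [-0.05  0.15  1.77 -0.    1.23  1.53]
[[297.31863964   0.         256.87978648]
 [  0.         297.31863964 192.37639079]
 [  0.           0.           1.        ]]
cam in tool [  85.09757407   -1.15113003 -127.58144985] [[ 0.     1.    -0.001]
 [-0.945 -0.    -0.328]
 [-0.328  0.001  0.945]]
```

View pics/w1.png

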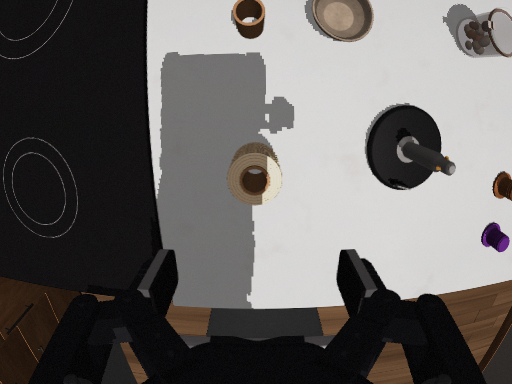

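The wrist view shows the spool hole at about (255,180), the stud tip at (450,169) and the fingers at the bottom. I'll measure the hole, then view the stud from the same relative pose (TCP 150 mm above it) so that calibration bias cancels.

```bash
python3 - <<'E'
from h import *
im=cv2.imread("pics/w1.png");c=bot.calibration("wrist")
for p,z in(((255,180),70),((452,169),111)):print(onz(c,p,z,True).round(1))
cv2.imwrite("pics/w1z.png",cv2.resize(im[130:220,210:300],None,fx=6,fy=6,interpolation=cv2.INTER_CUBIC))
E
```

```text
[472.1  18.1  70. ]
[ 497.2 -171.6  111. ]
```

View pics/w1z.png

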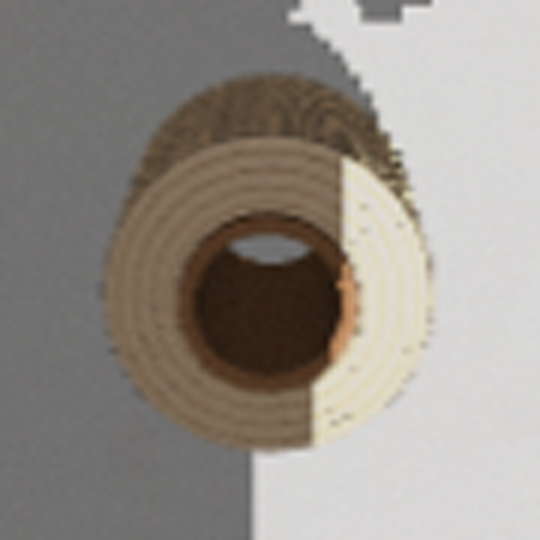

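Emit:
play_rows --pt "1 25 189 -41 0 0 0" --pt "1 25 189 -41 0 0 0" --pt "1 25 189 -41 0 0 0" --pt "1 25 189 -41 0 0 0" --pt "1 25 189 -41 0 0 0" --pt "1 25 189 -41 0 0 0"

```text
time: 2.52
tool_pos: [495.7, -171.7, 261.1]
eef_rot: [-0.0, 1.0, 0.001, -0.0]
wrist_force: [0.6, 0.1, 0.6]
finger_gap: 1.0
grip_force: 0.0
```

```bash
python3 - <<'E'
from h import *
p,R,s=pose();c=bot.calibration("wrist");im=bot.get_image("wrist")[:,:,::-1];cv2.imwrite("pics/w2.png",im);np.savez("w2.npz",**c)
print(p,s["time"])
for q,z in(((255,180),111),):
  X=onz(c,q,z,True);print(X);print(proj(c,np.r_[X[:2],14]))
cv2.imwrite("pics/w2z.png",cv2.resize(im[80:220,180:330],None,fx=4,fy=4,interpolation=cv2.INTER_CUBIC))
E
```

```text
[ 495.67866825 -171.72262326  261.06654077] 2.525
[ 497.17754996 -169.05049581  111.        ]
[255.39067134 158.30311067]
```

View pics/w2z.png

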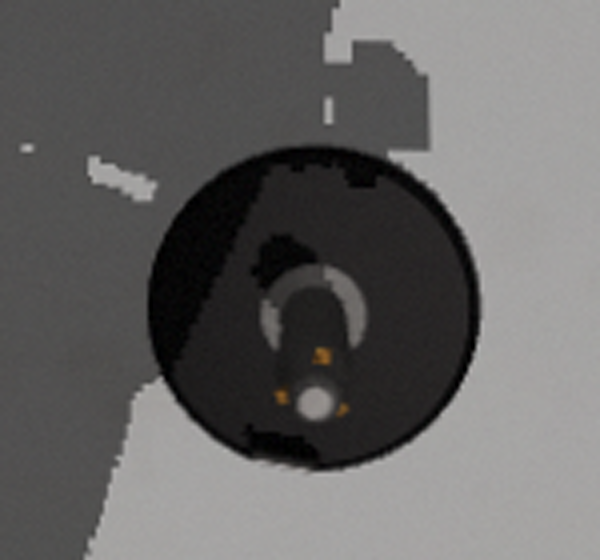

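```bash
python3 - <<'E'
from h import *
c=dict(np.load("w2.npz"))
a=onz(c,(258.5,180.6),111,True);print("tip",a,"base",onz(c,(258.1,156.2),14,True), onz(c,(258.1,156.2),7,True))
p=np.array([495.68,-171.72]);p1=np.array([470.57,15.43])
for q in((254.4,178.6),(254.4,180)):
  X=onz(c,q,111,True)[:2]; print("spool",X-p+p1)
E
```

```text
tip [ 496.57075385 -172.46480571  111.        ] base [ 499.96023225 -172.53319333   14.        ] [ 498.44902542 -172.57119145    7.        ]
spool [473.4908113   18.68327725]
spool [472.06686136  18.68448538]
```

Emit:
play_rows --pt "1 -23 -190 30 0 0 0" --pt "1 -23 -190 30 0 0 0" --pt "1 -23 -190 30 0 0 0" --pt "1 -23 -190 30 0 0 0" --pt "1 -23 -190 80 0 0 0" --pt "1 -23 -190 130 0 0 0" --pt "1 -23 -190 170 0 0 0" --pt "1 -23 -190 195 0 0 0" --pt "1 -23 -190 208 0 0 0" --pt "0 -23 -190 208 0 0 0" --pt "0 -23 -190 208 0 0 0" --pt "0 -23 -190 208 0 0 0" --pt "0 -23 -190 208 0 0 0" --pt "0 -23 -190 208 0 0 0" --pt "0 -23 -190 208 0 0 0" --pt "0 -23 -190 208 0 0 0" --squeeze 35

```text
time: 4.58
tool_pos: [473.5, 17.2, 54.5]
eef_rot: [0.0, 1.0, 0.0, 0.001]
wrist_force: [-1.2, 0.5, 7.5]
finger_gap: 0.637
grip_force: 37.1
```

```bash
python3 - <<'E'
from h import *
p,R,s=pose();c=bot.calibration("wrist");im=bot.get_image("wrist")[:,:,::-1];cv2.imwrite("pics/w3.png",im);np.savez("w3.npz",**c)
print(p,s["time"])
cv2.imwrite("pics/w3z.png",cv2.resize(im[180:330,170:340],None,fx=4,fy=4,interpolation=cv2.INTER_CUBIC))
E
```

```text
[473.50421397  17.20778293  54.48608623] 4.575
```

View pics/w3z.png

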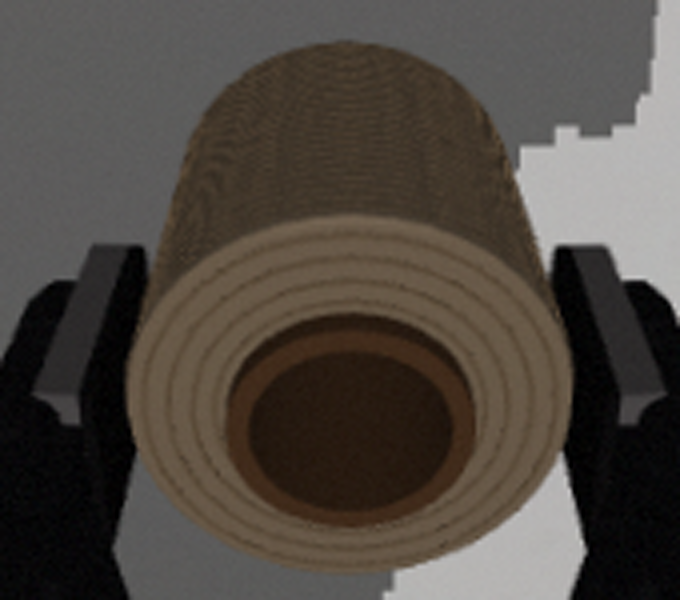

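```bash
python3 - <<'E'
from h import *
from scipy.optimize import least_squares
t=np.linspace(0,2*np.pi,361)
def ext(c,x,y,z,r):
    P=np.array([proj(c,np.array([x+r*np.cos(a),y+r*np.sin(a),z])) for a in t])
    return np.r_[P.min(0),P.max(0)]
def fit(c,e,z,r,x0):
    s=least_squares(lambda v:ext(c,v[0],v[1],z,r)-e,x0);print(s.x.round(2),"res",s.fun.round(2));return s.x
def px(z,f,o): return [(z[i]+.5)/f-.5+o[i%2] for i in range(4)]
c3=dict(np.load("w3.npz"));c2=dict(np.load("w2.npz"))
R2=c2["R"];p2=np.array([495.68,-171.72,261.07])
# w1 camera: same orientation, moved
p1=np.array([470.57,15.43,220.37]);o=-R2.T@c2["t"]+p1-p2;c1=dict(K=c2["K"],R=R2,t=-R2@o)
print("w1 rel");a=fit(c1,px((105,138,432,450),6,(210,130)),70,27.5,(472,18));print(a-p1[:2])
print("tip rel");b=fit(c2,px((297,385,334,423),4,(180,80)),111,4,(497,-172));print(b-p2[:2])
print("base");fit(c2,px((148,145,480,468),4,(180,80)),14,55,(497,-172))
print("w3 rel");p3=np.array([473.50,17.21])
for z in(70,71.5): print(fit(c3,px((127,215,573,573),4,(170,180)),z,27.5,(472,18))-p3)
E
```

```text
w1 rel
[472.6   18.77] res [-0.87 -0.87  0.87  1.03]
[2.02981488 3.34074566]
tip rel
[ 496.54 -172.47] res [ 0.53  0.82 -0.53 -0.84]
[ 0.85834401 -0.74514571]
base
[ 498.1  -172.61] res [-0.96 -0.92  0.96  1.11]
w3 rel
[474.51  18.07] res [-3.09 -1.38  3.09  3.15]
[1.01336608 0.855369  ]
[475.42  18.07] res [-3.82 -1.7   3.83  3.93]
[1.91799854 0.85898855]
```

Emit:
play_rows --pt "0 0 0 -20 0 0 0" --pt "0 0 0 -60 0 0 0" --pt "0 0 0 -110 0 0 0" --pt "0 5 40 -135 0 0 0" --pt "0 12 90 -135 0 0 0" --pt "0 18 140 -135 0 0 0" --pt "0 22 175 -135 0 0 0" --pt "0 24 191 -135 0 0 0" --pt "0 24 191 -135 0 0 0" --pt "0 24 191 -135 0 0 0"

```text
time: 5.88
tool_pos: [496.8, -172.7, 188.3]
eef_rot: [-0.0, 1.0, 0.001, -0.0]
wrist_force: [-0.2, 0.3, -2.8]
finger_gap: 0.633
grip_force: 38.2
```

```bash
python3 - <<'E'
from h import *
p,R,s=pose();c=bot.calibration("wrist");im=bot.get_image("wrist")[:,:,::-1];cv2.imwrite("pics/w4.png",im);np.savez("w4.npz",**c)
print(p,R.as_rotvec(degrees=True),s["time"],s["wrist_force"],s["moment"])
sc=bot.get_image("scene")[:,:,::-1]
a=cv2.resize(im[180:330,170:340],(400,353));b=cv2.resize(sc[100:250,170:340],(400,353),interpolation=cv2.INTER_CUBIC)
cv2.imwrite("pics/w4z.png",np.hstack([a,b]))
E
```

```text
[ 496.8354071  -172.72672183  188.34706529] [-1.79986232e+02 -1.05431476e-01  1.07993854e-02] 5.875 [-0.17832471  0.30248291 -2.7587244 ] [0.04993358 0.00617146 0.00176837]
```

View pics/w4z.png

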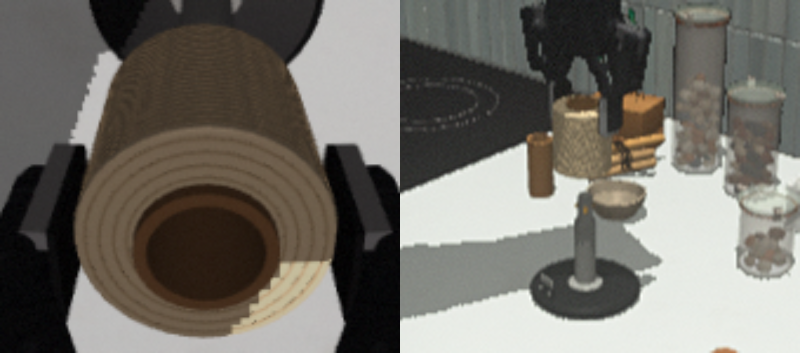

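The spool hangs upright and level in the jaws, just above the stud. I'll lower it in stages and watch the forces.

Emit:
play_rows --pt "0 0.5 1 5 0 0 0" --pt "0 0.5 1 15 0 0 0" --pt "0 0.5 1 24 0 0 0" --pt "0 0.5 1 32 0 0 0" --pt "0 0.5 1 36 0 0 0" --pt "0 0.5 1 36 0 0 0"

```text
time: 6.72
tool_pos: [497.4, -174.7, 152.1]
eef_rot: [-0.0, 1.0, 0.0, -0.0]
wrist_force: [0.3, 0.6, -1.8]
finger_gap: 0.635
grip_force: 38.1
```

Emit:
play_rows --pt "0 0 0 4 0 0 0" --pt "0 0 0 8 0 0 0" --pt "0 0 0 12 0 0 0" --pt "0 0 0 16 0 0 0" --pt "0 0 0 16 0 0 0"

```text
time: 7.35
tool_pos: [497.3, -174.7, 136.0]
eef_rot: [-0.0, 1.0, 0.0, -0.0]
wrist_force: [0.3, 0.4, -2.8]
finger_gap: 0.637
grip_force: 38.1
```

Emit:
play_rows --pt "0 0 0 8 0 0 0" --pt "0 0 0 20 0 0 0" --pt "0 0 0 32 0 0 0" --pt "0 0 0 44 0 0 0" --pt "0 0 0 54 0 0 0" --pt "0 0 0 62 0 0 0" --pt "0 0 0 64 0 0 0"

```text
time: 8.22
tool_pos: [497.7, -174.3, 71.6]
eef_rot: [-0.0, 1.0, 0.0, 0.0]
wrist_force: [4.4, 5.6, 2.4]
finger_gap: 0.638
grip_force: 38.5
```

Emit:
play_rows --pt "0 0.4 -0.5 1 0 0 0" --pt "0 0.4 -0.5 2 0 0 0" --pt "0 0.4 -0.5 3 0 0 0" --pt "0 0.4 -0.5 4 0 0 0" --pt "0 0.4 -0.5 4 0 0 0"

```text
time: 8.85
tool_pos: [497.9, -174.3, 68.6]
eef_rot: [0.0, 1.0, 0.0, 0.0]
wrist_force: [0.4, 2.5, 3.8]
finger_gap: 0.632
grip_force: 38.6
```

Emit:
play_rows --pt "1 0 0 0 0 0 0" --pt "1 0 0 0 0 0 0" --pt "1 0 0 0 0 0 0" --pt "1 0 0 0 0 0 0" --pt "1 0 0 -15 0 0 0" --pt "1 0 0 -65 0 0 0" --pt "1 0 0 -122 0 0 0" --pt "1 -52 202 -122 0 0 0" --pt "1 -52 202 -122 0 0 0" --pt "1 -52 202 -122 0 0 0" --pt "1 -52 202 -122 0 0 0" --pt "1 -52 202 -122 0 0 0" --pt "1 -52 202 -122 0 0 0" --squeeze 70

```text
time: 10.48
tool_pos: [446.3, -375.1, 190.6]
eef_rot: [-0.0, 1.0, 0.001, 0.0]
wrist_force: [0.0, 0.7, -0.5]
finger_gap: 1.0
grip_force: 0.0
```

```bash
python3 - <<'E'
from h import *
p,R,s=pose();c=bot.calibration("wrist");im=bot.get_image("wrist")[:,:,::-1];cv2.imwrite("pics/w5.png",im);np.savez("w5.npz",**c)
print(p,s["time"])
sc=bot.get_image("scene")[:,:,::-1]
print(onz(c,(255,180),40,True))
a=cv2.resize(im[110:230,200:320],(480,480),interpolation=cv2.INTER_CUBIC);b=cv2.resize(sc[160:260,200:265],(312,480),interpolation=cv2.INTER_CUBIC)
cv2.imwrite("pics/w5z.png",np.hstack([a,b]))
E
```

```text
[ 446.33284755 -375.07833644  190.64327038] 10.475
[ 447.73449199 -372.45441556   40.        ]
```

View pics/w5z.png

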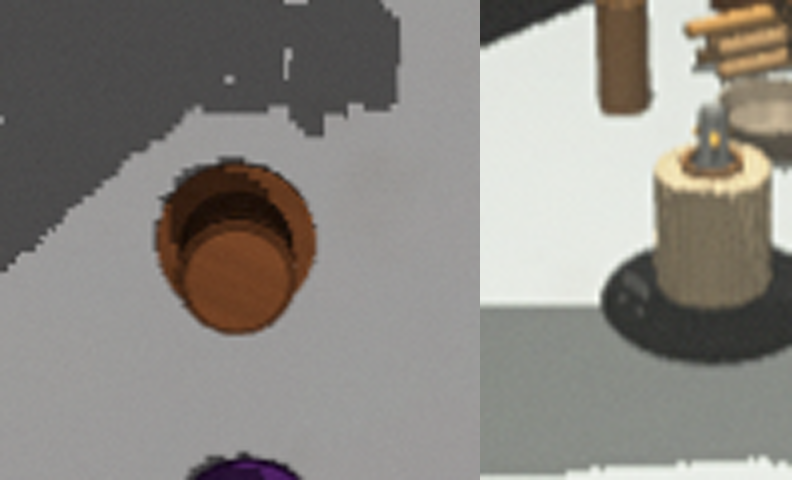

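The spool is standing on the base with the stud sticking out of its top. The cap top is at px (259.3,179.1). Next I grasp the cap.

Emit:
play_rows --pt "1 3 3 40 0 0 0" --pt "1 3 3 90 0 0 0" --pt "1 3 3 130 0 0 0" --pt "1 3 3 155 0 0 0" --pt "1 3 3 167 0 0 0" --pt "1 3 3 167 0 0 0" --pt "0 3 3 167 0 0 0" --pt "0 3 3 167 0 0 0" --pt "0 3 3 167 0 0 0" --pt "0 3 3 167 0 0 0" --pt "0 3 3 167 0 0 0" --pt "0 3 3 167 0 0 0" --pt "0 3 3 167 0 0 0" --pt "0 3 3 167 0 0 0" --pt "0 3 3 167 0 0 0" --squeeze 80

```text
time: 12.45
tool_pos: [449.2, -379.5, 24.1]
eef_rot: [0.0, 1.0, 0.0, 0.0]
wrist_force: [-0.1, 0.6, 6.1]
finger_gap: 0.324
grip_force: 78.5
```

Emit:
play_rows --pt "0 0 0 -20 0 0 0" --pt "0 0 0 -70 0 0 0" --pt "0 0 0 -125 0 0 0" --pt "0 12 -50 -130 0 0 0" --pt "0 24 -105 -130 0 0 0" --pt "0 36 -155 -130 0 0 0" --pt "0 45 -190 -130 0 0 0" --pt "0 48 -205 -130 0 0 0" --pt "0 48 -205 -130 0 0 0" --pt "0 48 -205 -130 0 0 0"

```text
time: 13.7
tool_pos: [496.6, -175.3, 153.5]
eef_rot: [0.0, 1.0, -0.0, 0.0]
wrist_force: [0.2, -1.0, -0.7]
finger_gap: 0.327
grip_force: 78.9
```

```bash
python3 - <<'E'
from h import *
P=[]
for i in range(4):
    im=bot.get_image("wrist");P.append(bot.get_state()["tool_pos"])
print(np.round(P,2))
sc=bot.get_image("scene")[:,:,::-1]
a=cv2.resize(im[180:330,180:330,::-1],(400,400),interpolation=cv2.INTER_CUBIC);b=cv2.resize(sc[150:250,200:300],(400,400),interpolation=cv2.INTER_CUBIC)
cv2.imwrite("pics/w6z.png",np.hstack([a,b]))
E
```

```text
[[ 496.54 -175.36  153.41]
 [ 496.53 -175.27  153.31]
 [ 496.56 -175.16  153.26]
 [ 496.56 -175.    153.22]]
```

View pics/w6z.png

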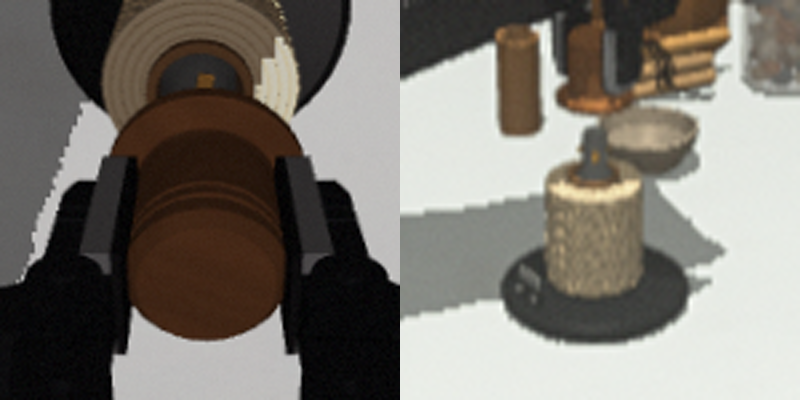

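The cap is held upright over the stud and lined up with the spindle at image column ~206. I'll lower it onto the nose.

Emit:
play_rows --pt "0 0.5 -0.6 6 0 0 0" --pt "0 0.5 -0.6 13 0 0 0" --pt "0 0.5 -0.6 19 0 0 0" --pt "0 0.5 -0.6 23 0 0 0" --pt "0 0.5 -0.6 26 0 0 0" --pt "0 0.5 -0.6 26 0 0 0"

```text
time: 14.7
tool_pos: [497.2, -173.6, 127.1]
eef_rot: [-0.0, 1.0, 0.0, -0.0]
wrist_force: [0.0, -0.5, -1.5]
finger_gap: 0.325
grip_force: 78.9
```

Emit:
play_rows --pt "0 0 0 1.5 0 0 0" --pt "0 0 0 3 0 0 0" --pt "0 0 0 4 0 0 0" --pt "0 0 0 4 0 0 0"

```text
time: 15.2
tool_pos: [497.3, -173.6, 123.2]
eef_rot: [-0.0, 1.0, 0.0, -0.0]
wrist_force: [0.6, -0.0, -1.2]
finger_gap: 0.325
grip_force: 78.9
```

Well aligned, with no side force. Now I press through the catches.

Emit:
play_rows --pt "0 0 0 1.5 0 0 0" --pt "0 0 0 3 0 0 0" --pt "0 0 0 4.5 0 0 0" --pt "0 0 0 6 0 0 0" --pt "0 0 0 7 0 0 0" --pt "0 0 0 7 0 0 0" --squeeze 100

```text
time: 15.95
tool_pos: [497.3, -173.6, 116.1]
eef_rot: [-0.0, 1.0, 0.0, 0.0]
wrist_force: [2.6, 0.8, -0.8]
finger_gap: 0.319
grip_force: 98.8
```

Emit:
play_rows --pt "0 0.2 0 1.5 0 0 0" --pt "0 0.2 0 3 0 0 0" --pt "0 0.2 0 4.5 0 0 0" --pt "0 0.2 0 5.5 0 0 0" --pt "0 0.2 0 6 0 0 0" --pt "0 0.2 0 6 0 0 0"

```text
time: 16.7
tool_pos: [497.5, -173.8, 111.0]
eef_rot: [0.0, 1.0, 0.0, 0.0]
wrist_force: [-4.7, 1.3, 9.0]
finger_gap: 0.326
grip_force: 100.4
```

Emit:
play_rows --pt "0 -0.2 0 0.5 0 0 0" --pt "0 -0.2 0 1 0 0 0" --pt "0 -0.2 0 1 0 0 0" --pt "0 -0.2 0 1 0 0 0"

```text
time: 17.2
tool_pos: [497.5, -173.8, 110.9]
eef_rot: [0.0, 1.0, 0.0, 0.001]
wrist_force: [-8.4, 3.6, 16.9]
finger_gap: 0.318
grip_force: 101.4
```

Emit:
play_rows --pt "0 -0.6 -0.3 0.5 0 0 0" --pt "0 -0.6 -0.3 1 0 0 0" --pt "0 -0.6 -0.3 1 0 0 0" --pt "0 -0.6 -0.3 1 0 0 0" --pt "0 -0.6 -0.3 1 0 0 0"

```text
time: 17.82
tool_pos: [497.5, -173.8, 110.8]
eef_rot: [0.001, 1.0, 0.0, 0.002]
wrist_force: [-7.7, 3.1, 25.8]
finger_gap: 0.317
grip_force: 102.2
```

```bash
python3 -c "
from station import bot
s=bot.get_state();print(s['tool_pos'],s['wrist_force'],s['grip_force']);print(bot.close_job())"
```

```text
[ 497.5073941  -173.7826413   110.78012532] [-7.74475633  3.13870374 25.83587142] 102.20581771340221
the job is handed in; nothing more can be done
None
```

The spool stands on the holder's base, and the cap is pressed to its hard stop at home height (by arm position and force; no camera check after pressing), with the hand still pressing it down at about 26 N; handed in at about 18 s.

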